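# Pack the sample carrier and close its keyed lid

### The arm

A 7-joint arm with a two-finger parallel gripper is mounted at the origin on a cart in front of the work surface, level with it; the furniture and walls round the work are solid. World frame = base frame: x ahead of the robot, y to its left, z up, the work surface at z = 0. Lengths are in mm, angles in rad, forces in N, time in s.
With the tool pointing down it reaches from about 425 to 875 mm from the base axis. Payload 8.4 kg.
Tool frame: the origin (TCP) lies midway between the tips of the shut fingers; the grasp point (between the pads) lies 19 mm behind it; z points along the fingers, y is the line along which they close (so a half turn about z gives the same grasp; the last joint's range is limited). The gripper opens to 85 mm and grips with 20 to 120 N. Pads are 22 mm wide; open, the fingers measure 114 mm over their backs; the gripper's body (76 mm by 85 mm) begins 54 mm behind the grasp point. The pads swing forward as they close: fully open they stand 13 mm farther back than shut.
Start: joints at [1.104, 0.333, 0.04, 1.465, -0.013, 1.343, -0.059], TCP at [233.692, -606.508, 231.308] pointing down, gripper open.
Joint ranges: [-2.58, 2.58], [-0.38, 2.09], [-1.3, 1.39], [0.25, 2.4], [-1.5, 4.64], [0.08, 2.09], [-2.65, 2.65]. Speed limits (rad/s): [2.22, 2.22, 2.79, 2.79, 3.14, 3.14, 3.14].

### API

Orientations are given as a unit quaternion [x, y, z, w].
In Python, from cell import robot, telemetry, vision, ticket gives the robot as it stands. Calls block until the motion is done:
- robot.move_to(position, orientation): joint-space move of the TCP to a pose.
- robot.movel(position, feed=150, rot=None): straight line of the TCP; rot=None keeps the orientation; feed is the mean speed in mm/s.
- robot.set_joints(angles): joint-space move.
- robot.gripper_to(opening, squeeze=None): finger opening in mm; squeeze is the grip in N (None keeps the last); returns when the fingers have stopped.
- robot.sleep(seconds).
- robot.inverse_kinematics(position, orientation): joint angles nearest the present ones, or None.
- telemetry.get_obs(): the state.
- vision.get_image(name): name is "scene" or "side" or "wrist"; returns a dict with "img" (384x512x3 uint8, red, green, blue), "depth" (384x512 float32, mm along the optical axis (not along the pixel's ray), 0 where there is no reading), "intrinsics" (3x3 intrinsics, pixels), "extrinsics" (4x4, takes a point from camera to world coordinates). Camera axes: x right, y down, z forward; pixel columns grow to the right and rows downward; lengths in mm; the calibration is good to about 2 mm. A picture is of the moment at which its call begins.
A pose or a line that the arm cannot do raises robot.Unreachable and nothing moves.
- ticket.close_job(): hands the job in; it is judged then, once.
The state is a dict: "t": time; "joint_positions": joint angles; "qvel": joint speeds; "joint_torque": joint torques, N m; "eef_pos": TCP position; "ee_rot": TCP orientation; "ft_force": force on the tool from outside, world axes, zero at the start; "moment": the same for the moment, N m; "width": finger opening in mm; "grasp_force": force on a finger pad.
Only numpy, scipy, OpenCV 4.12 (cv2) and the standard library are available. Lean on these libraries where they do the work, as an engineer would, in place of code of your own. Each camera call takes 0.05 s, during which the arm holds its last target. There are 200 camera calls.

### The job

Pack the white sample carrier for transfer: stand the amber standard vial in the pocket at the carrier's cut corner and the three blue-capped sample vials in the other three pockets, one in each, then put the green lid on, cut corner over cut corner, so that it drops fully home. Keep every vial upright all the time, and leave the two shorter white-capped vials standing where they are.

Things in the scene. Friction and masses are not known exactly. Their poses are not given: they have to be found in the camera images.
- carrier: white vial carrier, fixed. Foot plate 124x124x6 mm; walls on it 99x99 mm, rim 28 mm above the bench; 2x2 open pockets 39 mm square. Origin: centre of underside, at bench height. Pocket centres x, y = +-25 mm, floors at z = 6 mm. The walls' +x +y corner is cut off at 45 deg (16 mm): the pocket at (+25, +25) is the cut-corner one (a vial may be 7 mm off centre toward the cut, 8 mm elsewhere).
- lid: loose green lid, open below, 111x111 mm (lower edge flared), 79 mm high, 0.13 kg. Origin: centre of lower edge, z up. Top face z = 57 mm; on it a grip ridge, 60 mm along x, 14 mm wide in y, z 57 to 79 mm. Its +x +y corner is cut (white dot by it). Fits over the carrier's walls, 3 mm clear all round (flare guides 3 mm more), only with axes along the carrier's. Home: origin 6 mm above the carrier's.
- sample_1: one of three like sample vials: clear glass, pale contents, blue screw cap; 23 mm diameter, 51 mm tall, cap the top 11 mm (21 mm diameter), about 22 g. Origin at the centre of its underside, z up along the vial. The three may be exchanged for one another.
- sample_2: one of three like sample vials: clear glass, pale contents, blue screw cap; 23 mm diameter, 51 mm tall, cap the top 11 mm (21 mm diameter), about 22 g. Origin at the centre of its underside, z up along the vial. The three may be exchanged for one another.
- sample_3: one of three like sample vials: clear glass, pale contents, blue screw cap; 23 mm diameter, 51 mm tall, cap the top 11 mm (21 mm diameter), about 22 g. Origin at the centre of its underside, z up along the vial. The three may be exchanged for one another.
- standard: the one amber (brown) glass vial with a black screw cap, the standard; 23 mm diameter, 51 mm tall, about 22 g. Origin at the centre of its underside, z up along the vial.
- blank_1: one of two look-alikes that do not belong: clear glass vial with a WHITE cap, 23 mm diameter, only 46 mm tall; to be left standing. Origin at the centre of its underside.
- blank_2: one of two look-alikes that do not belong: clear glass vial with a WHITE cap, 23 mm diameter, only 46 mm tall; to be left standing. Origin at the centre of its underside.
Mind the look-alikes: they are no part of the job. Leave any pink or yellow look-alike of the sample_3 alone.

How it is judged:
By the outcome, as a careful person would: the job done as asked, in the order asked, and still so for the second after the job is handed in, with the robot touching nothing.
It also fails if it takes over 102 s, if anything falls off the work surface, if the arm or the gripper's body presses on something with over 40 N, if the wrist force passes 120 N, or if a joint passes its speed limit or range.

## Working session

There is one attempt and no reset: what is moved stays moved. The work goes in short steps, each a Python script; the robot and the scene stay as the last script left them, time stands still between calls to the robot, and variables do not carry over. Pictures are saved under pics/ and viewed, at most 14 in all, crops included, and the job is handed in when it is done.

```bash
ls; mkdir -p pics; python3 - <<'E'
from cell import robot, telemetry, vision
import cv2, numpy as np
for n in ("scene","side"):
    d=vision.get_image(n); np.savez(f"pics/{n}0.npz",**d)
    cv2.imwrite(f"pics/{n}0.png",cv2.resize(d["img"][:,:,::-1],(800,600),interpolation=cv2.INTER_CUBIC))
    print(n,d["intrinsics"],d["extrinsics"].round(3))
o=telemetry.get_obs(); print(o["t"],o["eef_pos"],o["ee_rot"],o["width"])
E
```

```text
pics
scene [[388.10493997   0.         249.60524448]
 [  0.         388.10493997 186.59351937]
 [  0.           0.           1.        ]] [[-6.88000e-01 -4.83000e-01  5.41000e-01 -1.81341e+02]
 [-7.25000e-01  4.52000e-01 -5.19000e-01  6.45145e+02]
 [ 6.00000e-03 -7.50000e-01 -6.62000e-01  8.51875e+02]
 [ 0.00000e+00  0.00000e+00  0.00000e+00  1.00000e+00]]
side [[402.50968731   0.         255.14747016]
 [  0.         402.50968731 196.56706962]
 [  0.           0.           1.        ]] [[ 9.97000e-01  5.50000e-02 -6.10000e-02  5.52163e+02]
 [ 8.10000e-02 -5.22000e-01  8.49000e-01 -9.07264e+02]
 [ 1.50000e-02 -8.51000e-01 -5.24000e-01  6.03849e+02]
 [ 0.00000e+00  0.00000e+00  0.00000e+00  1.00000e+00]]
0.1 [ 233.54544375 -606.17019516  230.50540569] [ 9.83139975e-01  1.82853147e-01 -1.80411931e-04 -6.95014764e-04] 85.16694527703325
```

View pics/scene0.png

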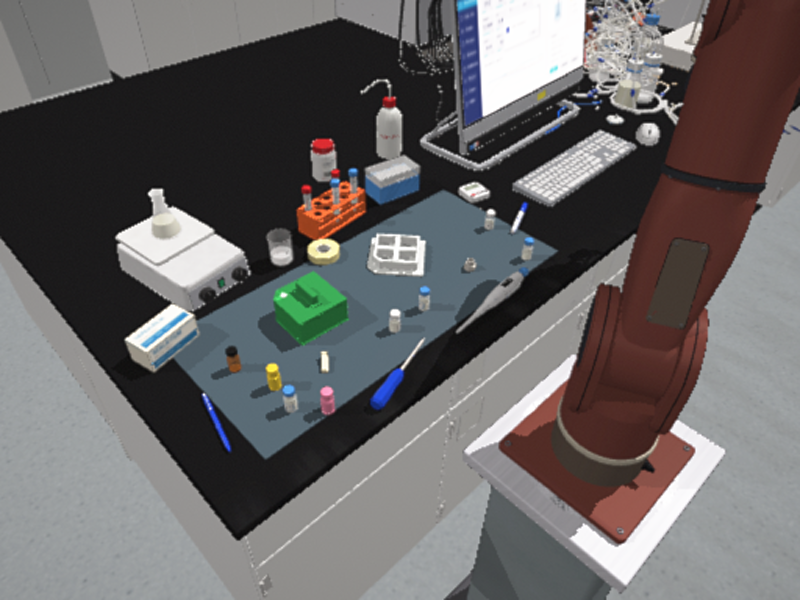

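View pics/side0.png

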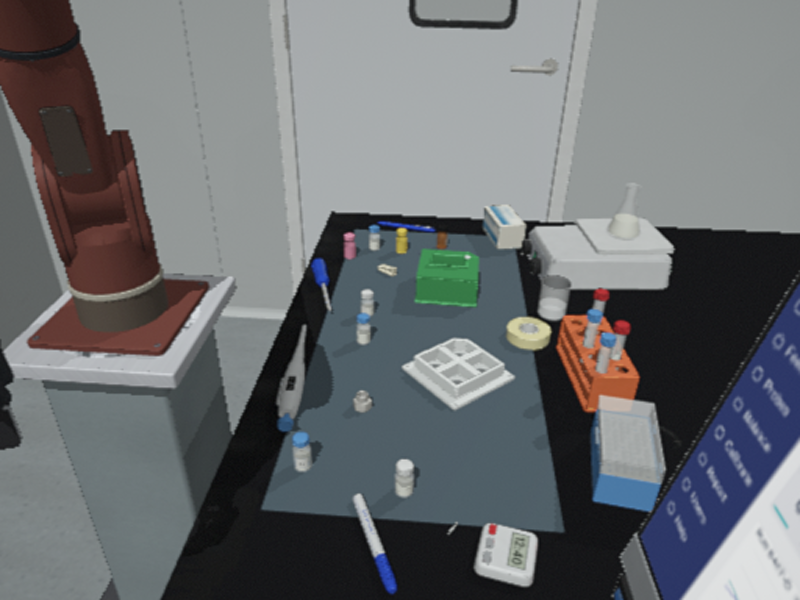

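Scene view: candidates for "sample" are blue caps at (528,248), (424,298) and (290,398). The look-alikes are white caps at (490,218) and (395,320), yellow (273,376), pink (327,400), and the blue-topped tubes in the rack at (345,185). The amber vial is at (232,358), the lid at (310,303) and the carrier at (398,253). I choose the three blue-capped vials and the amber one, and check them in close crops.

```bash
cat > h.py <<'E'
import numpy as np, cv2
def world(d):
    K=d["intrinsics"];T=d["extrinsics"];Z=d["depth"].astype(float)
    v,u=np.indices(Z.shape)
    P=np.stack([(u-K[0,2])/K[0,0]*Z,(v-K[1,2])/K[1,1]*Z,Z],-1)@T[:3,:3].T+T[:3,3]
    P[Z==0]=np.nan
    return P
E
python3 - <<'E'
from h import *
C=dict(scene=[(338,159),(271,191),(186,255),(148,230),(313,140),(253,205),(175,240),(209,257)],
 side=[(193,289),(232,211),(240,152),(283,154),(259,305),(235,194),(257,153),(223,157)])
N="blueA blueB blueC amber whiteA whiteB yellow pink".split()
for n in C:
    d=dict(np.load(f"pics/{n}0.npz")); P=world(d)
    for k,(u,v) in zip(N,C[n]):
        W=P[v-14:v+15,u-9:u+10].reshape(-1,3); z=W[:,2]
        W=W[(z>20)&(z<70)]; zt=np.nanpercentile(W[:,2],90)
        T=W[W[:,2]>zt-6]; print(n,k,len(W),"top",zt.round(1),"mean",T.mean(0).round(1),"bbmid",((T.max(0)+T.min(0))/2).round(1),"size",np.ptp(T,0).round(1))
I=lambda n:np.load(f"pics/{n}0.npz")["img"][:,:,::-1]
def crop(im,x,y,w,h): return cv2.resize(im[y:y+h,x:x+w],(400,300),interpolation=cv2.INTER_CUBIC)
s,t=I("scene"),I("side")
cv2.imwrite("pics/m.png",np.vstack([np.hstack([crop(s,225,140,60,45),crop(s,165,165,68,51)]),np.hstack([crop(t,250,205,84,63),crop(s,130,210,100,75)])]))
E
```

```text
scene blueA 78 top 51.5 mean [ 388.9 -326.6   50.3] bbmid [ 389.5 -327.3   50.8] size [17.2 18.7  8.7]
scene blueB 74 top 52.3 mean [431.5 -36.2  51.1] bbmid [430.6 -36.8  51.4] size [22.7 21.2  9.9]
scene blueC 111 top 52.8 mean [409.2 314.5  51.5] bbmid [410.2 314.2  51. ] size [20.5 19.2  7.3]
scene amber 97 top 53.1 mean [553.3 335.4  51.5] bbmid [554.4 335.3  51. ] size [20.2 18.2  7.5]
scene whiteA 51 top 46.4 mean [ 523.  -356.8   45.6] bbmid [ 523.5 -357.9   45.8] size [22.6 19.3  9. ]
scene whiteB 71 top 47.3 mean [427.7  49.9  46. ] bbmid [427.8  50.4  46. ] size [22.2 19.8  8.2]
scene yellow 130 top 53.2 mean [447.8 311.   51.4] bbmid [440.7 310.4  51. ] size [75.1 26.9  6.7]
scene pink 102 top 52.4 mean [362.8 270.8  51.4] bbmid [363.5 270.6  51.2] size [21.1 19.8  6.4]
side blueA 175 top 49.5 mean [ 390.5 -332.6   48.2] bbmid [ 389.9 -330.5   47.4] size [20.  22.2  7.8]
side blueB 103 top 49.1 mean [432.1 -42.5  47.9] bbmid [432.4 -39.9  47.2] size [18.1 21.8  8. ]
side blueC 62 top 49.0 mean [410.  308.6  48. ] bbmid [410.1 309.2  47.3] size [17.3 28.8  7.3]
side amber 172 top 65.9 mean [561.6 143.6  64.7] bbmid [561.1 143.1  64.9] size [44.2 10.8  9.9]
side whiteA 172 top 44.8 mean [ 523.5 -362.3   43.3] bbmid [ 523.6 -361.2   42.7] size [19.4 20.4  7.6]
side whiteB 145 top 48.9 mean [430.6 -12.2  46.6] bbmid [430.3   2.4  47.1] size [ 22.3 106.5   8.1]
side yellow 67 top 48.7 mean [468.2 302.4  47.1] bbmid [468.3 304.3  46.7] size [20.3 19.6  7.5]
side pink 68 top 49.0 mean [363.  264.6  47.7] bbmid [363.1 265.2  46.9] size [16.3 23.2  6.8]
```

View pics/m.png

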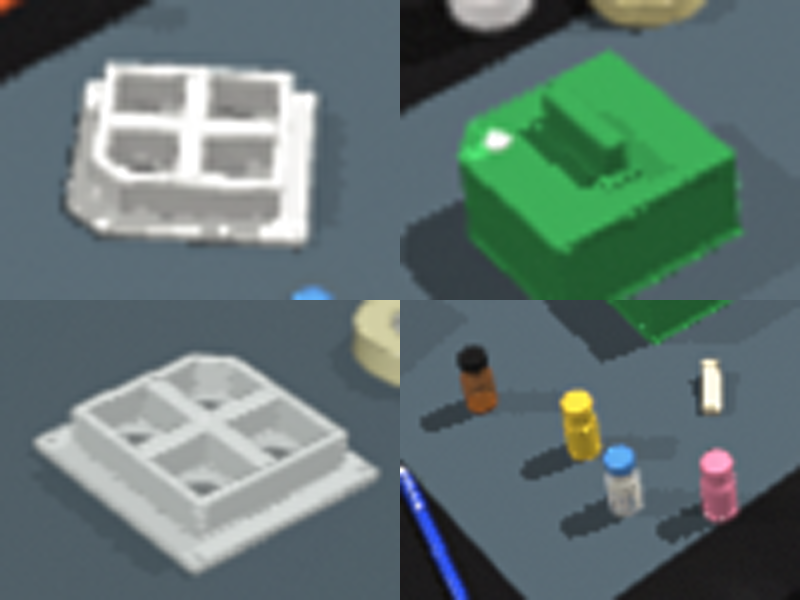

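The montage shows the carrier's cut corner at lower left in the scene crop (100,165) and at the back in the side crop (215,355). The lid's white dot is at the left (495,140). The bottom-right crop confirms blue, amber, yellow and pink caps. Next I fit the carrier and lid poses.

```bash
cat >> h.py <<'E'
def fit(P,zr,c,r,size):
    """square top at height zr near c: centre, yaw mod 90 (deg), size via minAreaRect on robust points"""
    m=(P[...,2]>zr[0])&(P[...,2]<zr[1])&(np.hypot(P[...,0]-c[0],P[...,1]-c[1])<r)
    X=P[m][:,:3]; (cx,cy),(w,h),a=cv2.minAreaRect(X[:,:2].astype(np.float32))
    return (cx,cy),(w,h),a,len(X),np.median(X[:,2]),X
E
python3 - <<'E'
from h import *
from cell import robot
uv=dict(scene=[(254,160),(198,191)],side=[(295,234),(287,180)])
for n,dz in (("scene",1.5),("side",-2)):
    d=dict(np.load(f"pics/{n}0.npz")); P=world(d)
    for (u,v),zr,r in zip(uv[n],[(24,32),(53,62)],[80,90]):
        c=np.nanmean(P[v-3:v+4,u-3:u+4].reshape(-1,3),0)
        for _ in range(3):
            f=fit(P,(zr[0]+dz,zr[1]+dz),c,r,0); c=f[0]
        print(n,np.round(f[0],1),np.round(f[1],1),round(f[2],1),f[3],f[4].round(1))
for p in ([390,-329,200],[555,333,200],[410,312,200],[560,-60,200]):
    for a in (0,np.pi): print(p,a,np.round(robot.inverse_kinematics(p,[np.cos(a/2),np.sin(a/2),0,0]),2))
E
```

```text
scene [ 591.2 -113.6] [ 98.5 106.7] 41.8 231 28.3
scene [570.  151.3] [111.9 116.5] 87.6 773 57.8
side [ 590.  -114.8] [102.3 103.3] 41.8 546 25.6
side [569.1 150.3] [118.7 110.8] 87.7 556 55.1
[390, -329, 200] 0 [ 0.7   0.08 -0.1   1.84  0.01  1.23 -0.96]
[390, -329, 200] 3.141592653589793 [ 1.02  0.1  -0.43  1.82  0.04  1.23  2.15]
[555, 333, 200] 0 [ 0.12  0.55 -1.04  1.47  0.48  1.39 -2.51]
[555, 333, 200] 3.141592653589793 [ 0.24  0.69 -1.3   1.47  0.67  1.48  0.51]
[410, 312, 200] 0 [-0.96  0.08  0.23  1.84 -0.02  1.23 -2.29]
[410, 312, 200] 3.141592653589793 [ 0.11  0.17 -0.92  1.8   0.14  1.25  0.72]
[560, -60, 200] 0 [ 0.44  0.21 -0.47  1.7   0.1   1.25 -1.62]
[560, -60, 200] 3.141592653589793 [ 0.59  0.24 -0.65  1.7   0.15  1.26  1.48]
```

```bash
cat >> h.py <<'E'
def q(a): a=np.radians(a); return [np.cos(a/2),np.sin(a/2),0,0]
E
python3 - <<'E'
from h import *
from cell import robot, telemetry, vision
robot.gripper_to(46,30)
robot.move_to([590.6,-114.2,260],q(41.8))
d=vision.get_image("wrist"); np.savez("pics/wc.npz",**d)
cv2.imwrite("pics/wc.png",d["img"][:,:,::-1])
P=world(d); f=fit(P,(22,34),(590.6,-114.2),80,0)
print(np.round(f[0],1),np.round(f[1],1),f[2],f[3],f[4])
o=telemetry.get_obs(); print(o["t"],o["eef_pos"],o["width"],d["extrinsics"].round(2))
E
```

```text
[ 591.  -115.1] [99.3 99.2] 41.952980041503906 3108 28.431195672690905
2.8 [ 590.37378275 -115.72334526  259.83282232] 46.026042902731696 [[ 6.7000e-01 -7.1000e-01 -2.4000e-01  6.5137e+02]
 [-7.5000e-01 -6.3000e-01 -2.1000e-01 -6.1670e+01]
 [ 0.0000e+00  3.2000e-01 -9.5000e-01  4.0303e+02]
 [ 0.0000e+00  0.0000e+00  0.0000e+00  1.0000e+00]]
```

View pics/wc.png

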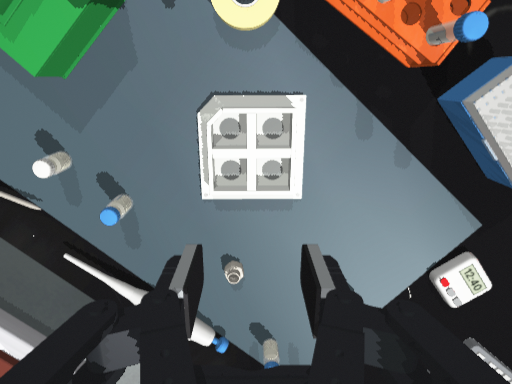

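The wrist view shows the carrier at (250,147), with its cut corner at upper left (208,103). The measured size is 99.2 mm and the rim is at 28.4 mm, which matches the description. Now the first sample.

```bash
cat >> h.py <<'E'
from cell import robot, telemetry, vision
CC=np.array([591.0,-115.1]); CY=41.95
def pocket(k):  # 0 = cut corner, counterclockwise
    t=np.radians(CY+45+90*k); return CC+35.36*np.array([np.cos(t),np.sin(t)])
def say(s):
    o=telemetry.get_obs(); print(s,round(o["t"],1),o["eef_pos"].round(1),round(o["width"],1),"grip",np.round(o["grasp_force"],1),"F",np.round(o["ft_force"],1))
def pick(xy,a=180,h=120):
    robot.gripper_to(46,30); robot.move_to([*xy,h],q(a)); robot.movel([*xy,27],feed=120)
    say("at"); robot.gripper_to(15,30); say("gripped"); robot.movel([*xy,h],feed=150); say("lifted")
def place(k,h=120):
    p=pocket(k); robot.movel([*p,h],feed=220); robot.movel([*p,46],feed=150); robot.movel([*p,34],feed=50)
    say("down"); robot.gripper_to(42); robot.movel([*p,h],feed=200)
E
python3 - <<'E'
from h import *
pick((389.7,-329)); place(2)
d=vision.get_image("wrist"); cv2.imwrite("pics/w1.png",d["img"][:,:,::-1]); say("end")
E
```

```text
at 6.4 [ 390.2 -329.3   27.7] 46.1 grip 0.0 F [0.6 0.2 0.5]
gripped 6.7 [ 390.3 -329.5   27.8] 22.0 grip 29.3 F [-0.1 -0.1  6.2]
lifted 7.5 [ 389.2 -328.7  119.1] 22.0 grip 29.4 F [-0.8 -0.1 -0.7]
down 9.9 [ 589.2 -150.4   34. ] 21.9 grip 29.4 F [0.  0.2 0.3]
end 10.9 [ 588.5 -150.4  119.1] 42.5 grip 0.0 F [ 0.9  0.2 -1. ]
```

View pics/w1.png

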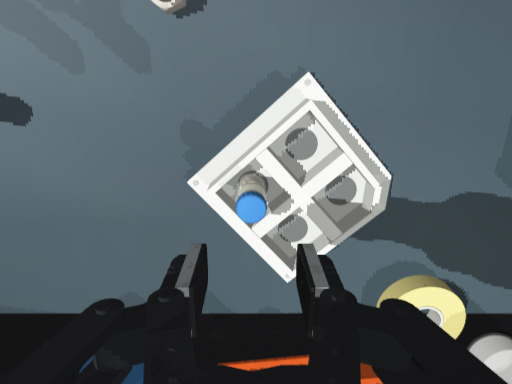

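The first sample stands upright in its pocket (cap at 252,208). Next are the other two samples and the amber vial.

```bash
sed -i 's/robot.move_to(\[\*xy,h\],q(a))/robot.movel([*xy,h],feed=220)/' h.py; python3 - <<'E'
from h import *
pick((431.3,-38.5)); place(1)
pick((410.1,311.8)); place(3)
# amber: side view was occluded, so correct the scene reading by the bias seen on the others (0,-2.5)
pick((554.2,332.9)); place(0)
robot.move_to([570,150,300],q(-2.4)); robot.sleep(.3)
d=vision.get_image("wrist"); cv2.imwrite("pics/w2.png",d["img"][:,:,::-1]); say("end")
P=world(d); f=fit(P,(53,62),(570,150.8),90,0)
print(np.round(f[0],1),np.round(f[1],1),f[2],f[3],f[4])
f=fit(P,(73,85),(570,150.8),60,0)
print(np.round(f[0],1),np.round(f[1],1),f[2],f[3],f[4])
E
```

```text
at 13.1 [431.8 -38.5  27.5] 46.0 grip 0.0 F [0.3 0.1 0.5]
gripped 13.4 [431.9 -38.7  27.7] 21.7 grip 29.3 F [ 0.8 -0.3  5.2]
lifted 14.1 [430.7 -38.5 119.2] 21.9 grip 29.3 F [ 0.5  0.5 -0.3]
down 16.0 [ 555.7 -113.2   34. ] 21.5 grip 29.3 F [-0.3 -0.1 -1.1]
at 20.2 [410.5 312.2  27.6] 45.7 grip 0.0 F [ 0.4  0.  -0.7]
gripped 20.6 [410.6 312.1  27.8] 21.4 grip 29.4 F [-0.6 -1.   5.4]
lifted 21.3 [409.8 311.2 119.2] 21.5 grip 29.3 F [-0.   0.6 -0.9]
down 24.7 [ 626.3 -117.    34. ] 21.3 grip 29.3 F [ 0.4 -0.2 -0.7]
at 29.0 [554.6 333.4  27.8] 46.0 grip 0.0 F [ 0.4  0.5 -0.5]
gripped 29.3 [554.7 333.3  27.9] 21.9 grip 29.3 F [-0.4 -1.   5.8]
lifted 30.1 [553.8 332.4 119. ] 21.7 grip 29.3 F [-0.7  0.5 -0.7]
down 33.1 [593.  -79.8  34. ] 21.8 grip 29.4 F [ 0.2  0.4 -0.1]
end 37.0 [570.  149.8 300. ] 41.9 grip 0.0 F [ 1.   0.6 -1. ]
[570.4 149. ] [111.1 111.1] 87.50553131103516 8157 57.291930872939645
[570.7 148.6] [13.2 59.5] 87.30198669433594 656 78.94278441716713
```

View pics/w2.png

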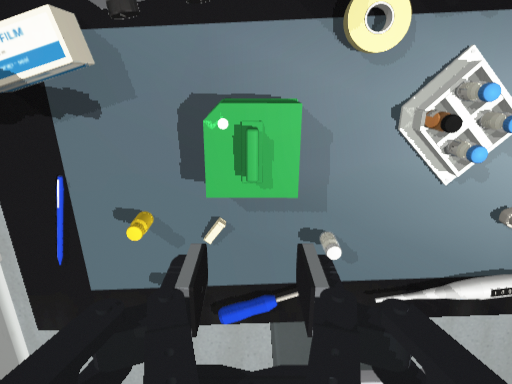

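All four vials are upright and the amber one is in the cut-corner pocket (pixel 440,122). The lid measures 111 mm square with its top at 57 mm, centred at (570.4,149.0), yaw -2.5 deg, white dot at +x +y. Now I grip the lid by its ridge.

```bash
python3 - <<'E'
from h import *
L=np.array([570.5,148.9])
robot.gripper_to(46,70); robot.move_to([*L,120],q(-2.6)); robot.movel([*L,60],feed=80); robot.sleep(.3); say("at")
robot.gripper_to(8,70); say("grip"); robot.movel([*L,160],feed=120); robot.sleep(.2); say("lift")
robot.movel([*CC,160],feed=120,rot=q(CY)); robot.movel([*CC,104],feed=80); robot.sleep(.4); say("above")
o=telemetry.get_obs(); print(o["ee_rot"].round(4),np.round(q(CY),4),o["moment"])
for n in("wrist","side"):
    d=vision.get_image(n); np.savez(f"pics/{n}3.npz",**d)
a=cv2.resize(np.load("pics/wrist3.npz")["img"],(400,300)); b=np.load("pics/side3.npz")["img"][140:290,200:400]
cv2.imwrite("pics/m3.png",np.hstack([a,cv2.resize(b,(400,300))])[:,:,::-1])
E
```

```text
at 39.2 [570.7 149.   60.3] 45.5 grip 0.0 F [ 0.1 -1.  -1.1]
grip 39.6 [570.6 149.   60.3] 12.2 grip 69.2 F [-1.4 -0.7  4.7]
lift 40.8 [570.2 148.8 159.4] 12.1 grip 68.7 F [-0.4  1.  -1.8]
above 44.4 [ 591.1 -115.1  104.2] 12.7 grip 68.6 F [-0.8 -0.7 -1.6]
[9.337e-01 3.580e-01 2.000e-04 0.000e+00] [0.9337 0.358  0.     0.    ] [ 0.00106317 -0.01359244 -0.01552344]
```

View pics/m3.png

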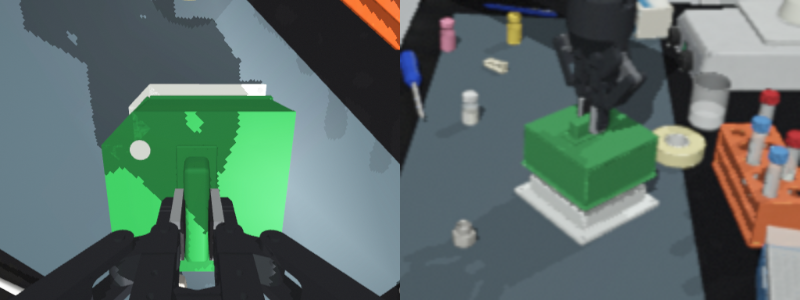

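The lid hangs level over the carrier with its cut corner over the carrier's (dot at (140,150), aligned at the back edge). I lower it in steps and watch the force.

```bash
python3 - <<'E'
from h import *
for z in (96,90,85,80,75,71,68,66.5):
    robot.movel([*CC,z],feed=40); say(z)
    if telemetry.get_obs()["ft_force"][2]>12: break
E
```

```text
96 44.8 [ 590.7 -115.1   95.5] 12.6 grip 68.6 F [-0.8 -0.2 -1.3]
90 45.1 [ 590.8 -115.1   89.7] 12.3 grip 68.6 F [ 0.3  0.3 -1.7]
85 45.4 [ 590.8 -115.    84.7] 12.2 grip 68.6 F [-0.2 -0.2 -0.3]
80 45.7 [ 590.8 -115.1   79.7] 12.5 grip 68.6 F [ 0.1 -0.3 -1.2]
75 45.9 [ 590.8 -115.    74.7] 12.0 grip 68.6 F [ 0.4 -0.9 -1.8]
71 46.2 [ 590.8 -115.    70.7] 12.1 grip 68.6 F [ 0.4 -0.9  0.1]
68 46.4 [ 590.9 -115.1   67.8] 12.5 grip 68.6 F [-0.5  0.3 -1.3]
66.5 46.7 [ 591.  -115.1   66.5] 12.7 grip 68.7 F [-0.5 -0.1 -2.1]
```

```bash
python3 - <<'E'
from h import *
robot.movel([*CC,66],feed=30); robot.gripper_to(40); robot.movel([*CC,300],feed=150); robot.sleep(.3); say("up")
d=vision.get_image("wrist"); s=vision.get_image("side"); P=world(d)
for zr,r in(((58,68),90),((80,90),60)):
    f=fit(P,zr,CC,r,0); X=f[5]; A=np.c_[X[:,:2]-CC,np.ones(len(X))]; print(np.round(f[0],1),np.round(f[1],1),f[2],f[4],"tilt",np.linalg.lstsq(A,X[:,2],rcond=None)[0].round(4))
cv2.imwrite("pics/m4.png",np.hstack([cv2.resize(d["img"],(400,300)),cv2.resize(s["img"][140:290,200:400],(400,300))])[:,:,::-1])
E
```

```text
up 49.3 [ 590.9 -115.1  299.8] 39.9 grip 0.0 F [-0.4  0.2  0.3]
[ 591.  -115.7] [110.8 111.4] 41.986637115478516 63.38663032643285 tilt [-1.00000e-04 -6.00000e-04  6.34932e+01]
[ 590.9 -115.8] [60.4 13.9] 42.375152587890625 85.05646524324476 tilt [-2.12000e-02  1.29000e-02  8.49535e+01]
```

View pics/m4.png

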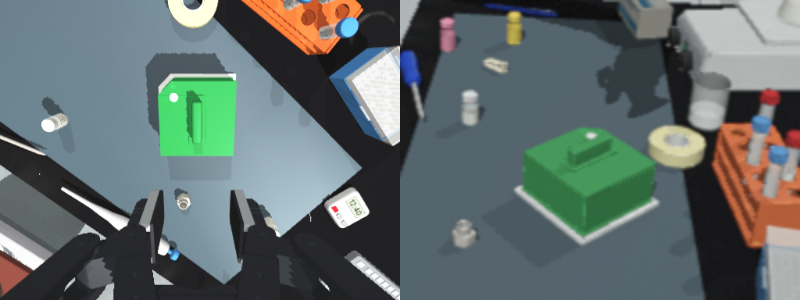

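The lid is home: its top is at 63.4 mm against 63 expected, it is level, and its dot (173,97) sits over the cut corner. The white-capped vials still stand.

```bash
python3 -c "
from cell import ticket
print(ticket.close_job())"
```

```text
the job is handed in; nothing more can be done
None
```

The job is handed in at about 49 s of the 102 s allowed: the amber vial is in the cut-corner pocket, the three blue-capped samples are in the other three, the green lid is fully home with cut corner over cut corner, and the white-capped vials were left untouched.

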